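# Draw a spring out to the index on the spring tester and hold it for the reading

### The arm

A 6-joint arm with a two-finger parallel gripper is mounted at the origin on the work surface. World frame = base frame: x ahead of the robot, y to its left, z up, the work surface at z = 0. Lengths are in m, angles in rad, forces in N, time in s.
With the tool pointing down it reaches from about 0.375 to 0.9 m from the base axis. Payload 3.1 kg.
Tool frame: the origin (TCP) lies at the very end of the fingers, on their centre line; the grasp point (between the pads) lies 19 mm behind it; z points along the fingers, y is the line along which they close (so a half turn about z gives the same grasp; the last joint's range is limited). The gripper opens to 87 mm and grips with 3 to 60 N. Pads are 19 mm wide; open, the fingers measure 117 mm over their backs; the gripper's body (75 mm by 190 mm) begins 51 mm behind the grasp point.
Start: joints at [0.931, 0.527, 1.433, -0, 1.181, -0.178], TCP at [0.278, 0.56, 0.223] pointing down, gripper open.
Joint ranges: [-3.08, 3.08], [-0.75, 2.2], [0.22, 2.44], [-1.43, 4.57], [0, 2.65], [-2.85, 2.85]. Speed limits (rad/s): [2.79, 2.79, 3.14, 3.14, 3.14, 3.14].

### API

Orientations are given as a unit quaternion [x, y, z, w].
In Python, from rig import status, viewer, robot gives the robot as it stands.
- The arm moves only by the tool arm_command, never from a script. Its arguments are lists of equal length, an entry for each row: "delta_rot": the turn, a rotation vector about the tool's x, y, z in degrees, a list of three; "delta_pos": the shift along the tool's x, y, z in m, a list of three; "gripper": the closure, from -1 (fully open) to 1 (shut). In form: {"delta_rot": [[rx, ry, rz], ...], "delta_pos": [[dx, dy, dz], ...], "gripper": [gripper, ...]}. A call has 1 to 12 rows; each row is the pose to reach, as a shift and turn from the pose commanded when the call began, along the tool's axes at that moment; what a row does not reach only later rows make up. A row lasts 1/12 s, in which the tool goes at most 41.7 mm and 7.16 degrees, less where a joint would pass 70% of its speed; a pose out of reach is approached as far as the arm can. A call with a gripper value outside its range is refused whole. The fingers move at their own pace and stop on an object; "grip_force" is the grip in N (left out, the last holds). Time passes only in rows, so rows that repeat a pose let the fingers close. It gives the time, the measured TCP pose, the force, the opening and the grip force at its end, in the units of the state.
- status.get_obs(): the state, without advancing time (a new reading comes with each control period).
- viewer.camera(name): name is "scene" or "top"; returns a dict with "pixels" (400x640x3 uint8, blue, green, red), "fx", "fy", "cx", "cy" (pixels), "k1" (the pictures are not rectified: a ray, as slopes to the right and down, at radius r is drawn at 1 + k1 r^2 times it, then the intrinsics apply), "pose" (4x4, takes a point from camera to world coordinates). Camera axes: x right, y down, z forward; pixel columns grow to the right and rows downward; lengths in m; the calibration is good to about 2 mm. A picture is of the moment at which its call begins. There is no depth.
- robot.hand_in(): hands the job in; it is judged then, once.
The state is a dict: "time": time; "q": joint angles; "joint_velocities": joint speeds; "joint_torque": joint torques, N m; "position": TCP position; "tool_rot": TCP orientation; "ft_force": force on the tool from outside, world axes, zero at the start; "moment": the same for the moment, N m; "grip_width": finger opening in m; "grip_force": force on a finger pad.
Only numpy, scipy, OpenCV 4.12 (cv2) and the standard library are available. Lean on these libraries where they do the work, as an engineer would, in place of code of your own. Each camera call takes 0.05 s, during which the arm holds its last target. There are 200 camera calls.

### The job

Switch the spring tester on with the rotary switch on top of its head while the spring is still slack (it zeroes itself when switched on), then draw the carriage out by its knob until its pointer stands level with the set index, without running more than about 10 mm past it. Finish while holding the carriage there against the spring, at rest and without letting go, so that the load can be read. Leave the index as it is set, and the tins, tools and other things around the tester where they are.

Things in the scene. Friction and masses are not known exactly. Their poses are not given: they have to be found in the camera images.
- tester: Hand-pulled coil spring tester, fixed to the table: grey bed 145 x 500 mm (x -55 to 90, y -270 to 230 mm), grey head (116 x 110 mm, top 108 mm high, centre y = 175 mm) at its +y end, two steel guide rods along y, end block 72 mm high at its -y end. Origin on the table midway between the rods, under the carriage's rest place; y runs from carriage to head, z up. Scale, pointer and index: +x side.
- switch (a joint): Angle of the rotary switch on top of the head, rad: 0 = off, 1.047 (60 degrees) = on, growing clockwise seen from above. Over-centre detents at both ends (about 0.1 Nm to turn): past the middle it snaps on to its stop and stays.
- switch_grip (a point): Point on the switch's vertical axis, in its black bar handle, 136 mm above the table. The bar is 62 mm long along this frame's x, 12 mm wide along y and 28 mm high; its top is 10 mm above this point, the head's flat top 28 mm below it. Between bar and head lie a round hub 42 mm across, 8 mm thick, and a 4 mm plate. The frame turns with the handle; when off the bar lies across the rods.
- carriage: Aluminium carriage on the rods, 94 mm across them (x), 50 mm along (y), 34 mm high; origin at the centre of its top face, 62 mm above the table; axes as the tester's. An upright wooden knob stands on it at the origin, 62 mm tall. It slides 0 to 160 mm along the tester's -y, away from the head; a spring pulls it back with 3.5 N plus 0.7 N per 10 mm drawn (9 to 13 N at the index).
- knob_grip (a point): Point on the axis of the carriage's wooden knob, 36 mm above the carriage's top face (98 mm above the table), a good height to grip it. The knob is 29 mm in diameter from 6 mm below this point to its top 26 mm above it, 25 mm in diameter further down, with a 34 mm foot 4 mm high.
- pointer (a point): Tip of the carriage's pointer blade, on its +x side at the middle of its length, 43 mm above the table; moves with the carriage.
- index_mark (a point): Tip of the blade of the set index, a dark steel clamp (24 x 20 x 22 mm, brass thumbscrew) on a bar on the tester's +x side, 80 to 130 mm from the pointer's rest place along the tester's -y. Axes as the tester's. The pointer stands level with it when both have the same y in the tester's frame; they do not touch, and the clamp does not stop the carriage.
- tray: Loose dark steel tray 110 x 160 x 28 mm with springs in it, on the table on the tester's -x side; origin at the centre of its underside.
- round_tin: Loose round open brass tin, 68 mm across, 32 mm high, on the tester's +x side; origin at the centre of its underside.
- jar: Loose amber glass jar, 48 mm across, 75 mm high, on the tester's +x side; origin at the centre of its underside.
- file: Loose file with a wooden handle, 218 mm long along its x, up to 25 mm high, on the tester's -x side near its -y end; origin in the middle of its length on the table.
- spoon: Loose steel spoon, 170 mm long along its x, by the head on the +x side; origin in the middle of its length on the table.
- cork: Loose cork standing upright, 25 mm across, 38 mm high, by the head on the -x side; origin at the centre of its underside.
- wrench: Loose steel wrench, 160 mm long along its x, on the +x side near the tester's -y end; origin in the middle of its length on the table.

How it is judged:
By the outcome, as a careful person would: the job done as asked, in the order asked, and still so for the second after the job is handed in, while the arm keeps its last pose, push and grip.
It also fails if it takes over 54 s, if anything falls off the work surface, if the arm or the gripper's body presses on something with over 40 N, if the wrist force passes 120 N, or if a joint passes its speed limit or range.

## Working session

There is one attempt and no reset: what is moved stays moved. The work goes in short steps, Python scripts to look and compute and a tool call to move; the robot and the scene stay as the last step left them, time stands still between calls to the robot, and variables do not carry over. Pictures are saved under pics/ and viewed, at most 10 in all, crops included, and the job is handed in when it is done.

Besides the shell and the picture viewer there is one more tool, called in YAML: its name, and indented under it one key for each argument. arm_command: Moves the arm, as the interface text tells. Its arguments: {"type":"object","properties":{"delta_rot":{"type":"array","items":{"type":"array","items":{"type":"number"}}},"delta_pos":{"type":"array","items":{"type":"array","items":{"type":"number"}}},"gripper":{"type":"array","items":{"type":"number"}},"grip_force":{"type":"number"}},"required":["delta_rot","delta_pos","gripper"]}

```bash
mkdir -p pics; cat > h.py <<'E'
import numpy as np, cv2
from rig import status, viewer, robot
def snap(n,f):
    c=viewer.camera(n); cv2.imwrite(f'pics/{f}.png',c['pixels']); np.save(f'pics/{f}.npy',{k:c[k] for k in c if k!='pixels'},allow_pickle=True); return c
def load(f): return np.load(f'pics/{f}.npy',allow_pickle=True).item()
def K(c): return np.array([[c['fx'],0,c['cx']],[0,c['fy'],c['cy']],[0,0,1.]]),np.array([c['k1'],0,0,0.])
def at(c,uv,z):
    k,d=K(c); p=cv2.undistortPoints(np.array([[uv]],float),k,d)[0,0]
    T=np.array(c['pose']); r=T[:3,:3]@[p[0],p[1],1]; o=T[:3,3]; return o+r*(z-o[2])/r[2]
def proj(c,X):
    k,d=K(c); T=np.linalg.inv(np.array(c['pose'])); P=np.atleast_2d(X)
    return cv2.projectPoints(P.reshape(-1,1,3).astype(float),cv2.Rodrigues(T[:3,:3])[0],T[:3,3],k,d)[0][:,0]
E
python3 - <<'E'
from h import *
for n in('scene','top'):
    c=snap(n,n+'0'); print(n,c['fx'],c['k1'],np.round(c['pose'],3).tolist())
o=status.get_obs(); print({k:np.round(o[k],4).tolist() for k in o})
E
```

```text
scene 420.39172783643875 -0.0761449466216061 [[-0.775, 0.535, -0.337, 0.869], [0.633, 0.656, -0.412, 0.401], [0.0, -0.533, -0.846, 0.925], [0.0, 0.0, 0.0, 1.0]]
top 391.2645288387407 -0.005863467264175475 [[-0.009, -0.995, 0.102, 0.499], [-1.0, 0.007, -0.022, 0.003], [0.021, -0.102, -0.995, 0.884], [0.0, 0.0, 0.0, 1.0]]
{'time': 0.1, 'q': [0.9315, 0.5284, 1.4338, 0.0, 1.1814, -0.1785], 'joint_velocities': [-0.0005, -0.0023, -0.0037, -0.0002, -0.001, -0.0011], 'joint_torque': [-0.0004, -44.0984, -17.715, 0.0635, 0.0534, -0.0], 'position': [0.2775, 0.5593, 0.2217], 'tool_rot': [0.2284, 0.9736, -0.0009, -0.0004], 'ft_force': [0.0165, 0.3509, -0.1431], 'moment': [0.0058, -0.0088, 0.0054], 'grip_force': 0.0, 'grip_width': 0.0869}
```

View pics/top0.png

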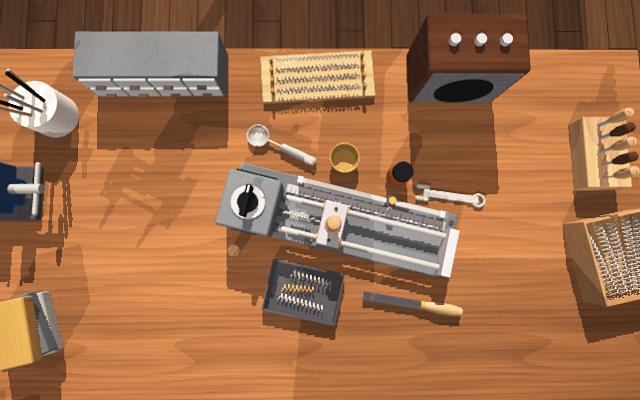

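View pics/scene0.png

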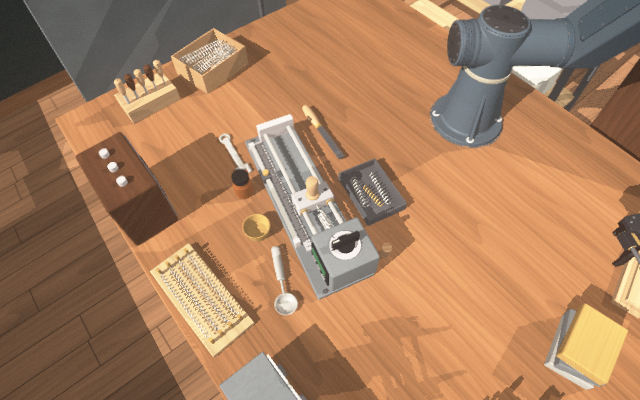

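The top view shows the tester with its head at (250,200), switch at (247,202), knob at (333,222), index clamp near (393,200), and jar at (402,172). I'll enlarge both.

```bash
python3 - <<'E'
import cv2
for f,(x,y,w,h),s in (('top0',(210,150,260,140),3),('scene0',(230,105,160,195),3)):
    im=cv2.imread(f'pics/{f}.png')[y:y+h,x:x+w]; cv2.imwrite(f'pics/{f}c.png',cv2.resize(im,None,fx=s,fy=s,interpolation=cv2.INTER_CUBIC))
E
```

```text
(no output)
```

View pics/top0c.png

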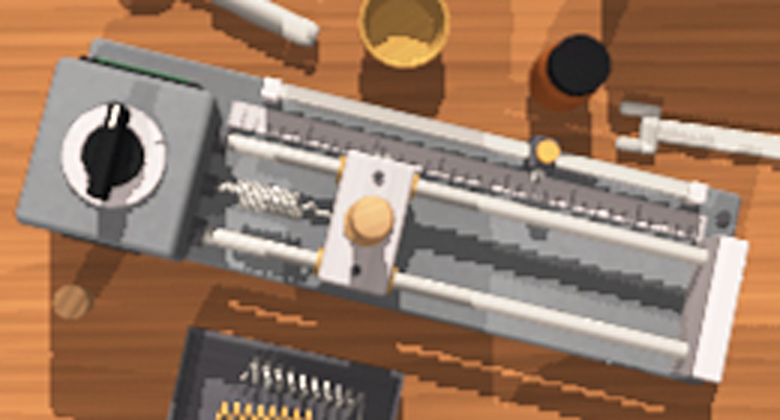

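View pics/scene0c.png

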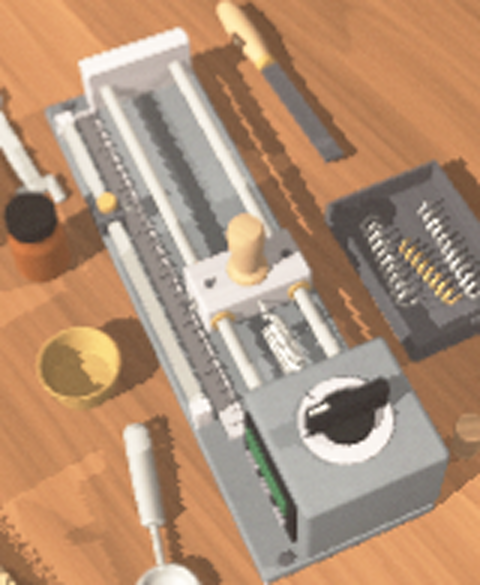

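```bash
cat > fit.py <<'E'
from h import *
from scipy.optimize import least_squares
T,S=load('top0'),load('scene0')
t=lambda u,v:(210+(u-1)/3,150+(v-1)/3); s=lambda u,v:(230+(u-1)/3,105+(v-1)/3)
# cam, uv, xyz tester, head flag
D=[(T,t(58,60),(.058,.230,.108),1),(T,t(218,98),(.058,.12,.108),1),(T,t(180,258),(-.058,.12,.108),1),(T,t(20,218),(-.058,.23,.108),1),
(T,t(371,217),(0,0,.124),0),(T,t(345,152),(.047,.025,.062),0),(T,t(415,172),(.047,-.025,.062),0),(T,t(388,292),(-.047,-.025,.062),0),(T,t(320,272),(-.047,.025,.062),0),
(S,s(245,408),(.058,.12,.108),1),(S,s(385,340),(-.058,.12,.108),1),(S,s(447,430),(-.058,.23,.108),1),(S,s(300,515),(.058,.23,.108),1),(S,s(246,224),(0,0,.124),0)]
def W(p,X): 
    c,q=np.cos(p[2]),np.sin(p[2]); X=np.atleast_2d(X); return np.c_[p[0]+c*X[:,0]-q*X[:,1],p[1]+q*X[:,0]+c*X[:,1],X[:,2]]
def f(p): return np.concatenate([(proj(c,W(p,np.array(X)+[p[3]*h,0,0]))[0]-uv) for c,uv,X,h in D])
r=least_squares(f,[.46,-.04,-.2,0],loss='soft_l1'); p=r.x
if __name__=='__main__':
    print(p,np.degrees(p[2])); print(np.round(f(p).reshape(-1,2),1).tolist())
    g=lambda a,b:least_squares(lambda X:np.r_[proj(T,X)[0]-a,proj(S,X)[0]-b],[.5,-.1,.06]).x
    loc=lambda X:np.round([np.cos(p[2])*(X[0]-p[0])+np.sin(p[2])*(X[1]-p[1]),-np.sin(p[2])*(X[0]-p[0])+np.cos(p[2])*(X[1]-p[1]),X[2]],4)
    X=g(t(546,151),s(107,202)); print('screw',X,loc(X))
    for z in(.05,.06): print(loc(at(T,t(546,151),z)),loc(at(S,s(107,202),z)))
    print('blade',loc(at(T,t(536,177),.043)))
    X=at(T,t(110,155),.146);print('switch',X,loc(X)); X=at(S,s(346,408),.146);print(X,loc(X)); print(loc(at(T,t(113,155),.113)))
    print('knob',W(p,[0,0,.098]))
    for n,uv,z in(('jar',(577,66),.075),('tin',(403,25),.032)): print(n,loc(at(T,t(*uv),z)))
    o=status.get_obs(); print(o['position'])
E
python3 fit.py
```

```text
[ 0.54263033 -0.04764619 -0.24058685  0.00214919] -13.784611142639957
[[-0.0, -2.4], [0.0, -2.5], [-1.3, 0.7], [-2.2, 1.2], [1.1, 0.4], [1.3, -0.6], [1.0, -1.8], [0.1, 1.7], [-0.5, 2.9], [-2.1, -6.1], [-1.6, -3.3], [1.8, 7.3], [1.6, 1.3], [-0.4, 0.3]]
screw [ 0.592796   -0.1741146   0.06211943] [ 0.0789 -0.1109  0.0621]
[ 0.0807 -0.113   0.05  ] [ 0.0772 -0.1198  0.05  ]
[ 0.0791 -0.1112  0.06  ] [ 0.0787 -0.1125  0.06  ]
blade [ 0.0617 -0.1112  0.043 ]
switch [0.58250094 0.12001353 0.146     ] [-0.0012  0.1723  0.146 ]
[0.5923949  0.12840878 0.146     ] [0.0064 0.1828 0.146 ]
[0.0016 0.1764 0.113 ]
knob [[ 0.54263033 -0.04764619  0.098     ]]
jar [ 0.1405 -0.1171  0.075 ]
tin [0.1508 0.0068 0.032 ]
[0.27749825 0.55929421 0.22165604]
```

```bash
python3 - <<'E'
from fit import *
def box(a,b,c,d,z): return [(a,c,z),(b,c,z),(b,d,z),(a,d,z)]
L=[box(-.055,.09,-.27,.23,.0),box(-.047,.047,-.025,.025,.062),box(-.058,.058,.12,.23,.108),box(-.031,.031,.169,.181,.146)]
a=np.linspace(0,6.28,40); L.append([(.0145*np.cos(q),.0145*np.sin(q),.124) for q in a]); L.append([(.021*np.cos(q),.175+.021*np.sin(q),.120) for q in a])
L.append([(.05,-.111,.043),(.09,-.111,.043)])
out=[]
for f,c,(x,y,w,h) in (('top0',T,(210,155,260,130)),('scene0',S,(230,105,160,200))):
    s=3; im=cv2.resize(cv2.imread(f'pics/{f}.png')[y:y+h,x:x+w],None,fx=s,fy=s,interpolation=cv2.INTER_CUBIC)
    for l in L:
        q=(proj(c,W(p,l))-[x,y])*s+1; cv2.polylines(im,[np.round(q).astype(int)],True,(0,0,255),1)
    cv2.imwrite(f'pics/{f}o.png',im)
E
```

```text
(no output)
```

View pics/top0o.png

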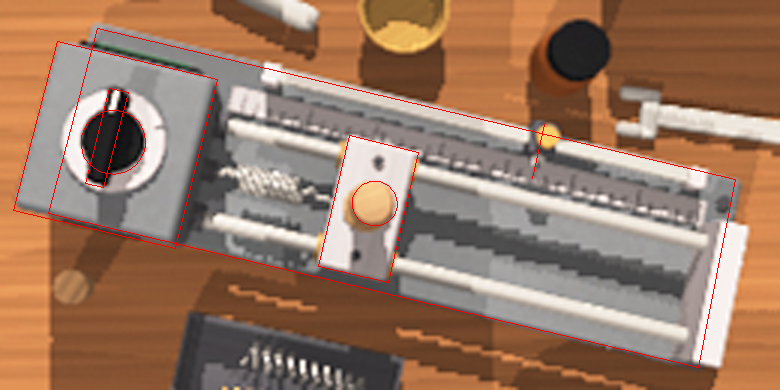

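View pics/scene0o.png

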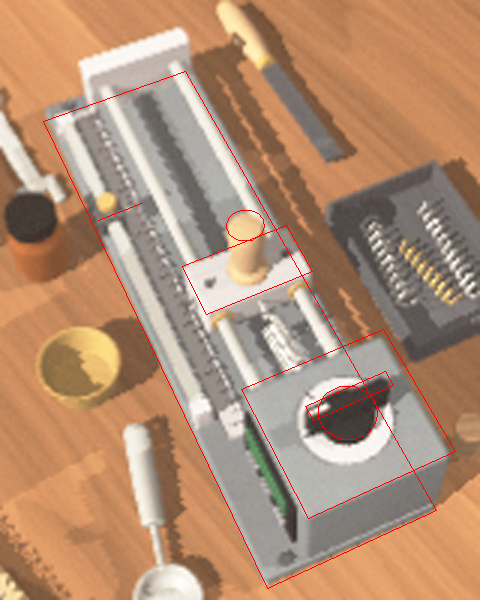

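The overlay fits to about 2 mm in the top view: the bar, bed and carriage outlines coincide, and the knob centre is about 1 px to the left. I'll move above the switch.

arm_command:
  delta_rot:
    - [0,0,-3]
    - [0,0,-6]
    - [0,0,-9]
    - [0,0,-12.5]
    - [0,0,-12.5]
    - [0,0,-12.5]
    - [0,0,-12.5]
    - [0,0,-12.5]
    - [0,0,-12.5]
    - [0,0,-12.5]
    - [0,0,-12.5]
    - [0,0,-12.5]
  delta_pos:
    - [-0.035,-0.019,0]
    - [-0.07,-0.038,0]
    - [-0.105,-0.057,0]
    - [-0.14,-0.076,0]
    - [-0.175,-0.095,0]
    - [-0.21,-0.115,0]
    - [-0.245,-0.134,0]
    - [-0.28,-0.153,0.01]
    - [-0.315,-0.172,0.02]
    - [-0.35,-0.191,0.02]
    - [-0.385,-0.21,0.02]
    - [-0.42,-0.229,0.02]
  gripper: [-1,-1,-1,-1,-1,-1,-1,-1,-1,-1,-1,-1]
  grip_force: 25

```text
time: 1.1
position: [0.5526, 0.1661, 0.2019]
tool_rot: [0.121, 0.993, -0.0, -0.001]
ft_force: [0.2, -0.3, -0.3]
grip_width: 0.0869
grip_force: 0.0
```

```bash
cat >> h.py <<'E'
from scipy.spatial.transform import Rotation as Ro
def go(x,y,z,ang):  # ang: desired tool y world angle, deg
    o=status.get_obs(); R=Ro.from_quat(o['tool_rot']).as_matrix()
    print('t',o['time'],'p',np.round(o['position'],4),'F',np.round(o['ft_force'],1),'M',np.round(o['moment'],2),'w',o['grip_width'],'gf',o['grip_force'],'z',np.round(R[:,2],3))
    a=np.degrees(np.arctan2(R[1,1],R[0,1])); print('yang',a,'d_tool',np.round(R.T@(np.array([x,y,z])-o['position']),4),'rz',-(ang-a),'q6',o['q'][5])
E
python3 -c "
from h import *
go(.5838,.1217,.165,76.2)"
```

```text
t 1.1 p [0.5526 0.1661 0.2019] F [ 0.2 -0.3 -0.3] M [ 0.05 -0.08  0.02] w 0.0869012363418161 gf 0.0 z [-0.001 -0.    -1.   ]
yang 76.08431014100773 d_tool [-0.041  -0.0355  0.0369] rz -0.11568985899226902 q6 -1.2297038238753841
```

arm_command:
  delta_rot:
    - [0,0,0]
    - [0,0,0]
    - [0,0,0]
    - [0,0,0]
    - [0,0,0]
  delta_pos:
    - [-0.02,-0.018,0.01]
    - [-0.041,-0.0355,0.02]
    - [-0.041,-0.0355,0.036]
    - [-0.041,-0.0355,0.036]
    - [-0.041,-0.0355,0.036]
  gripper: [-1,-1,-1,-1,-1]

```text
time: 1.52
position: [0.5822, 0.1234, 0.1653]
tool_rot: [0.121, 0.993, -0.0, -0.002]
ft_force: [0.3, 0.0, 0.0]
grip_width: 0.0868
grip_force: 0.0
```

```bash
python3 - <<'E'
from h import *
go(.5838,.1217,.126,76.2)
a=snap('scene','s1')['pixels']
b=snap('top','t1')['pixels']
A=cv2.resize(a[190:310,300:400],(500,600),interpolation=cv2.INTER_CUBIC)
B=cv2.resize(b[150:270,205:265],(300,600),interpolation=cv2.INTER_CUBIC)
cv2.imwrite('pics/m1.png',np.hstack([A,B]))
E
```

```text
t 1.5167 p [0.5822 0.1234 0.1653] F [0.3 0.  0. ] M [ 0.04 -0.01  0.01] w 0.08684308985713798 gf 0.0 z [-0.004  0.    -1.   ]
yang 76.0537723254051 d_tool [-0.0021 -0.0012  0.0393] rz -0.14622767459489694 q6 -1.3064457824577682
```

View pics/m1.png

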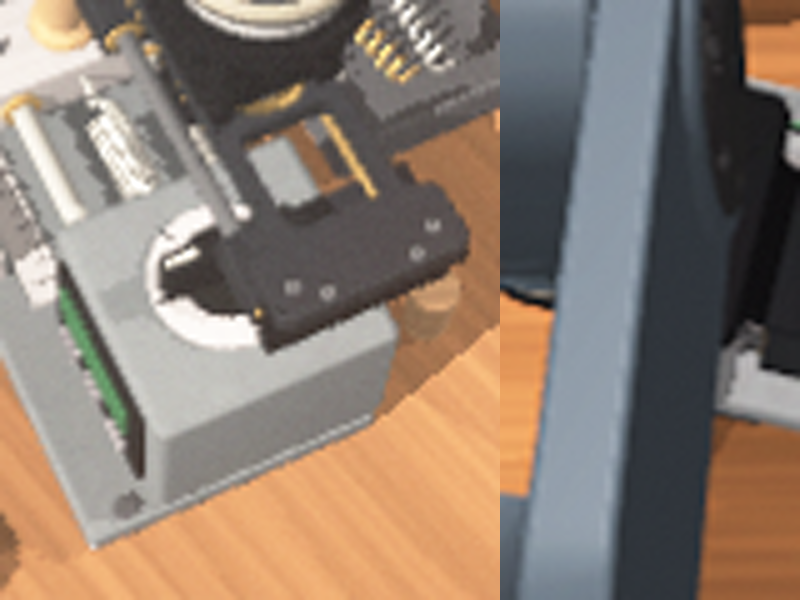

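The scene view shows the fingers straddling the bar, with its white mark at (180,258) in the crop. I'll descend and close gently.

arm_command:
  delta_rot:
    - [0,0,0]
    - [0,0,0]
    - [0,0,0]
    - [0,0,0]
    - [0,0,0]
    - [0,0,0]
    - [0,0,0]
    - [0,0,0]
    - [0,0,0]
    - [0,0,0]
    - [0,0,0]
    - [0,0,0]
  delta_pos:
    - [-0.002,-0.001,0.015]
    - [-0.002,-0.001,0.03]
    - [-0.002,-0.001,0.039]
    - [-0.002,-0.001,0.039]
    - [-0.002,-0.001,0.039]
    - [-0.002,-0.001,0.039]
    - [-0.002,-0.001,0.039]
    - [-0.002,-0.001,0.039]
    - [-0.002,-0.001,0.039]
    - [-0.002,-0.001,0.039]
    - [-0.002,-0.001,0.039]
    - [-0.002,-0.001,0.039]
  gripper: [-1,-1,-1,-1,1,1,1,1,1,1,1,1]
  grip_force: 8

```text
time: 2.62
position: [0.5853, 0.1221, 0.1277]
tool_rot: [0.121, 0.993, 0.0, 0.0]
ft_force: [-0.1, -0.8, 0.0]
grip_width: 0.0415
grip_force: 0.0
```

```bash
python3 -c "
from h import *
go(.5838,.1217,.126,76.2)"
```

```text
t 2.6167 p [0.5853 0.1221 0.1277] F [-0.1 -0.8  0. ] M [ 0.03  0.05 -0.04] w 0.041486828300056816 gf 0.0 z [ 0. -0. -1.]
yang 76.095311340019 d_tool [ 0.0013 -0.0008  0.0017] rz -0.10468865998100796 q6 -1.309129782196061
```

arm_command:
  delta_rot:
    - [0,0,0]
    - [0,0,0]
    - [0,0,0]
    - [0,0,0]
    - [0,0,0]
    - [0,0,0]
    - [0,0,0]
    - [0,0,0]
    - [0,0,0]
  delta_pos:
    - [0.001,-0.001,0]
    - [0.001,-0.001,0]
    - [0.001,-0.001,0]
    - [0.001,-0.001,0]
    - [0.001,-0.001,0]
    - [0.001,-0.001,0]
    - [0.001,-0.001,0]
    - [0.001,-0.001,0]
    - [0.001,-0.001,0]
  gripper: [1,1,1,1,1,1,1,1,1]

```text
time: 3.37
position: [0.5845, 0.1235, 0.1275]
tool_rot: [0.122, 0.993, 0.002, 0.0]
ft_force: [1.5, 5.9, -0.8]
grip_width: 0.0117
grip_force: 8.0
```

```bash
python3 -c "
from h import *
go(.5838,.1217,.126,76.2)"
```

```text
t 3.3667 p [0.5845 0.1235 0.1275] F [ 1.5  5.9 -0.8] M [ 0.92 -0.18 -0.03] w 0.011673890250943819 gf 8.000770658254623 z [ 0.001  0.004 -1.   ]
yang 76.03673547999263 d_tool [ 0.0002 -0.0019  0.0015] rz -0.1632645200073739 q6 -1.3101400951138622
```

Gripped at 11.7 mm. The side force shows about 2 mm offset in y, so I'll centre, firm up and turn.

arm_command:
  delta_rot:
    - [0,0,0]
    - [0,0,0]
    - [0,0,7]
    - [0,0,14]
    - [0,0,21]
    - [0,0,28]
    - [0,0,35]
    - [0,0,42]
    - [0,0,49]
    - [0,0,56]
    - [0,0,62]
    - [0,0,62]
  delta_pos:
    - [0,0.002,0]
    - [0,0.002,0]
    - [0,0.002,0]
    - [0,0.002,0]
    - [0,0.002,0]
    - [0,0.002,0]
    - [0,0.002,0]
    - [0,0.002,0]
    - [0,0.002,0]
    - [0,0.002,0]
    - [0,0.002,0]
    - [0,0.002,0]
  gripper: [1,1,1,1,1,1,1,1,1,1,1,1]
  grip_force: 25

```text
time: 4.37
position: [0.5859, 0.1249, 0.1276]
tool_rot: [0.616, 0.788, 0.002, 0.001]
ft_force: [2.7, 5.5, -2.4]
grip_width: 0.0118
grip_force: 25.3
```

```bash
python3 -c "
from h import *
go(.5838,.1217,.126,76.2)"
```

```text
t 4.3667 p [0.5859 0.1249 0.1276] F [ 2.7  5.5 -2.4] M [ 0.92 -0.38  0.48] w 0.011767979573302575 gf 25.26503026485443 z [ 0.003  0.003 -1.   ]
yang 13.94855239821178 d_tool [-0.0026 -0.0028  0.0015] rz -62.25144760178822 q6 -0.22291229156001427
```

arm_command:
  delta_rot:
    - [0,0,0]
    - [0,0,0]
    - [0,0,0]
    - [0,0,0]
    - [0,0,0]
    - [0,0,0]
    - [0,0,0]
    - [0,0,0]
    - [0,0,0]
    - [0,0,0]
    - [0,0,0]
    - [0,0,0]
  delta_pos:
    - [0,0,0]
    - [0,0,0]
    - [0,0,0]
    - [0,0,0]
    - [0,0,0]
    - [0,0,0]
    - [0,0,-0.02]
    - [0,0,-0.05]
    - [0,0,-0.07]
    - [0,0,-0.07]
    - [0,0,-0.07]
    - [0,0,-0.07]
  gripper: [-1,-1,-1,-1,-1,-1,-1,-1,-1,-1,-1,-1]

```text
time: 5.37
position: [0.5837, 0.1233, 0.1969]
tool_rot: [0.615, 0.789, -0.001, -0.001]
ft_force: [0.6, 0.4, -0.3]
grip_width: 0.0824
grip_force: 0.0
```

```bash
python3 - <<'E'
from h import *
go(.5441,-.0455,.175,76.2)
E
```

```text
t 5.3667 p [0.5837 0.1233 0.1969] F [ 0.6  0.4 -0.3] M [-0.01  0.04  0.02] w 0.08241030008784496 gf 0.0 z [-0.002 -0.    -1.   ]
yang 14.096645741049247 d_tool [-0.1541 -0.0795  0.022 ] rz -62.10335425895076 q6 -0.22495225215913253
```

arm_command:
  delta_rot:
    - [0,0,-7]
    - [0,0,-14]
    - [0,0,-21]
    - [0,0,-28]
    - [0,0,-35]
    - [0,0,-42]
    - [0,0,-49]
    - [0,0,-56]
    - [0,0,-62]
    - [0,0,-62]
    - [0,0,-62]
  delta_pos:
    - [-0.019,-0.01,0]
    - [-0.038,-0.02,0]
    - [-0.057,-0.03,0]
    - [-0.077,-0.04,0]
    - [-0.096,-0.05,0]
    - [-0.115,-0.06,0]
    - [-0.135,-0.07,0]
    - [-0.154,-0.0795,0.01]
    - [-0.154,-0.0795,0.02]
    - [-0.154,-0.0795,0.022]
    - [-0.154,-0.0795,0.022]
  gripper: [-1,-1,-1,-1,-1,-1,-1,-1,-1,-1,-1]

```text
time: 6.28
position: [0.5433, -0.0451, 0.1736]
tool_rot: [0.123, 0.992, 0.001, -0.002]
ft_force: [-0.4, 0.5, -0.6]
grip_width: 0.0868
grip_force: 0.0
```

```bash
python3 - <<'E'
from h import *
go(.5436,-.0455,.079,76.2)
a=snap('scene','s2')['pixels']
b=snap('top','t2')['pixels']
A=cv2.resize(a[130:300,260:390],(459,600),interpolation=cv2.INTER_CUBIC)
B=cv2.resize(b[130:290,210:300],(338,600),interpolation=cv2.INTER_CUBIC)
cv2.imwrite('pics/m2.png',np.hstack([A,B]))
E
```

```text
t 6.2833 p [ 0.5433 -0.0451  0.1736] F [-0.4  0.5 -0.6] M [ 0.01 -0.    0.03] w 0.08678330696945014 gf 0.0 z [-0.005  0.002 -1.   ]
yang 75.89424685075815 d_tool [-0.0008 -0.0004  0.0946] rz -0.30575314924185193 q6 -1.612681297222538
```

View pics/m2.png

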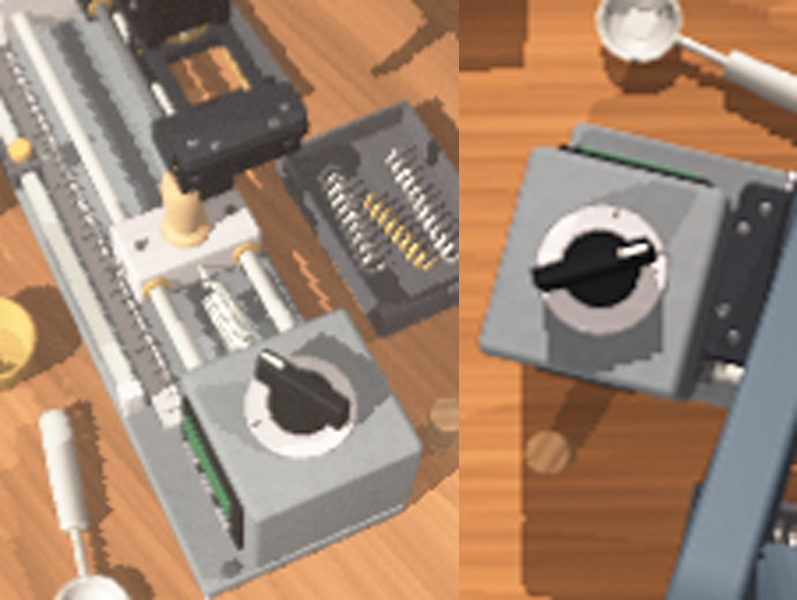

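The switch now points clockwise about 60° (mark at (635,250) in the crop), so it is on. The knob stands under the gripper. Descending.

arm_command:
  delta_rot:
    - [0,0,0]
    - [0,0,0]
    - [0,0,0]
    - [0,0,0]
    - [0,0,0]
    - [0,0,0]
    - [0,0,0]
    - [0,0,0]
    - [0,0,0]
    - [0,0,0]
    - [0,0,0]
    - [0,0,0]
  delta_pos:
    - [0,0,0.025]
    - [0,0,0.05]
    - [0,0,0.075]
    - [0,0,0.094]
    - [0,0,0.094]
    - [0,0,0.094]
    - [0,0,0.094]
    - [0,0,0.094]
    - [0,0,0.094]
    - [0,0,0.094]
    - [0,0,0.094]
    - [0,0,0.094]
  gripper: [-1,-1,-1,-1,1,1,1,1,1,1,1,1]
  grip_force: 10

```text
time: 7.38
position: [0.5451, -0.0454, 0.0821]
tool_rot: [0.121, 0.993, -0.0, 0.0]
ft_force: [0.1, -0.4, 0.2]
grip_width: 0.042
grip_force: 0.0
```

arm_command:
  delta_rot:
    - [0,0,0]
    - [0,0,0]
    - [0,0,0]
    - [0,0,0]
    - [0,0,0]
    - [0,0,0]
  delta_pos:
    - [0,0,0]
    - [0,0,0]
    - [0,0,0]
    - [0,0,0]
    - [0,0,0]
    - [0,0,0]
  gripper: [1,1,1,1,1,1]

```text
time: 7.88
position: [0.5446, -0.0468, 0.0817]
tool_rot: [0.121, 0.993, -0.001, -0.0]
ft_force: [-1.0, -4.9, 2.0]
grip_width: 0.0286
grip_force: 10.0
```

```bash
python3 - <<'E'
from h import *
go(.5436,-.0455,.079,76.2)
E
```

```text
t 7.8833 p [ 0.5446 -0.0468  0.0817] F [-1.  -4.9  2. ] M [-0.76  0.21  0.05] w 0.028597415382873737 gf 9.999160661827773 z [-0.001 -0.002 -1.   ]
yang 76.1486418640085 d_tool [0.0012 0.001  0.0027] rz -0.051358135991506515 q6 -1.6156202489762346
```

Knob gripped at 28.6 mm. I'll draw out 96 mm gently, then look.

arm_command:
  delta_rot:
    - [0,0,0]
    - [0,0,0]
    - [0,0,0]
    - [0,0,0]
    - [0,0,0]
    - [0,0,0]
    - [0,0,0]
    - [0,0,0]
    - [0,0,0]
    - [0,0,0]
    - [0,0,0]
    - [0,0,0]
  delta_pos:
    - [0,0,0]
    - [0,0,0]
    - [0,-0.004,0]
    - [0,-0.012,0]
    - [0,-0.024,0]
    - [0,-0.036,0]
    - [0,-0.048,0]
    - [0,-0.06,0]
    - [0,-0.072,0]
    - [0,-0.084,0]
    - [0,-0.092,0]
    - [0,-0.096,0]
  gripper: [1,1,1,1,1,1,1,1,1,1,1,1]
  grip_force: 40

```text
time: 8.88
position: [0.5216, -0.1369, 0.0817]
tool_rot: [0.122, 0.993, 0.002, -0.0]
ft_force: [3.0, 10.0, 3.0]
grip_width: 0.0276
grip_force: 40.0
```

arm_command:
  delta_rot:
    - [0,0,0]
    - [0,0,0]
  delta_pos:
    - [0,0,0]
    - [0,0,0]
  gripper: [1,1]

```text
time: 9.05
position: [0.5218, -0.1364, 0.0817]
tool_rot: [0.122, 0.993, 0.002, -0.0]
ft_force: [2.8, 9.3, 3.3]
grip_width: 0.028
grip_force: 40.0
```

```bash
python3 - <<'E'
from h import *
go(.5446,-.0468,.079,76.2)
a=snap('scene','s3')['pixels']
b=snap('top','t3')['pixels']
A=cv2.resize(a[130:230,230:330],(500,500),interpolation=cv2.INTER_CUBIC)
B=cv2.resize(b[160:260,360:420],(300,500),interpolation=cv2.INTER_CUBIC)
cv2.imwrite('pics/m3.png',np.hstack([A,B]))
E
```

```text
t 9.05 p [ 0.5218 -0.1364  0.0817] F [2.8 9.3 3.3] M [ 1.15 -0.34  0.07] w 0.02795327689312531 gf 40.01359440386295 z [ 0.     0.004 -1.   ]
yang 76.00010834105869 d_tool [-0.0005  0.0925  0.003 ] rz -0.19989165894131133 q6 -1.795343916292483
```

View pics/m3.png

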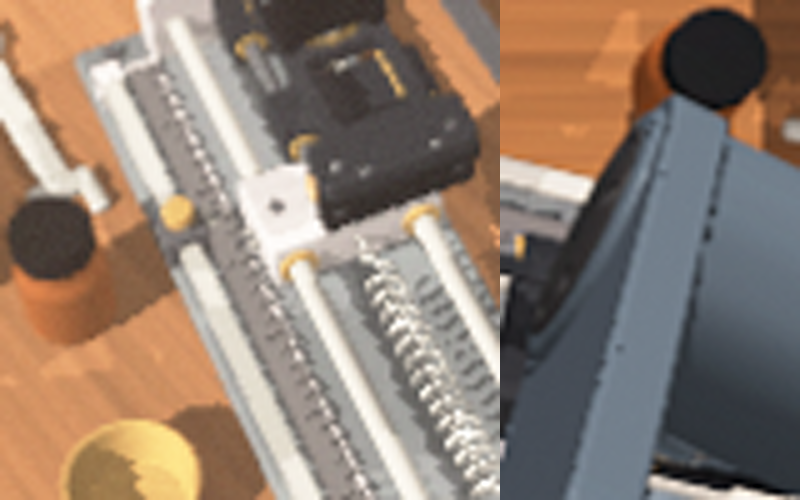

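The scene view shows the carriage drawn close to the index clamp (screw at (177,212) in the crop), with the pointer just short of it. My last picture is an enlarged close-up with a ruler overlay.

```bash
python3 - <<'E'
from fit import *
g=lambda a,b:least_squares(lambda X:np.r_[proj(T,X)[0]-a,proj(S,X)[0]-b],[.5,-.1,.06]).x
loc=lambda X:np.round([np.cos(p[2])*(X[0]-p[0])+np.sin(p[2])*(X[1]-p[1]),-np.sin(p[2])*(X[0]-p[0])+np.cos(p[2])*(X[1]-p[1]),X[2]],4)
print('knob',loc(g(t(371,217),s(246,224))),'top only',loc(at(T,t(371,217),.124)))
S3=load('s3')
def mk(f,c,x,y,w,h,s,ov):
    im=cv2.resize(cv2.imread(f'pics/{f}.png')[y:y+h,x:x+w],None,fx=s,fy=s,interpolation=cv2.INTER_CUBIC)
    if ov:
        for yy,col in((-.09,(0,0,255)),(-.1,(0,255,0)),(-.11,(255,0,0)),(-.12,(0,255,255))):
            q=(proj(c,W(p,[(.047,yy,.043),(.085,yy,.043)]))-[x,y]+.5)*s; cv2.polylines(im,[np.round(q).astype(int)],False,col,1)
    return im
a=[mk('s3',S3,255,158,36,32,11,o) for o in(0,1)]; b=[mk('top0',T,372,188,36,20,11,o) for o in(0,1)]
im=np.vstack([np.hstack(a),np.hstack(b)]); print(im.shape); cv2.imwrite('pics/m4.png',im)
E
```

```text
knob [-0.      0.0024  0.1283] top only [0.0002 0.0023 0.124 ]
(572, 792, 3)
```

View pics/m4.png

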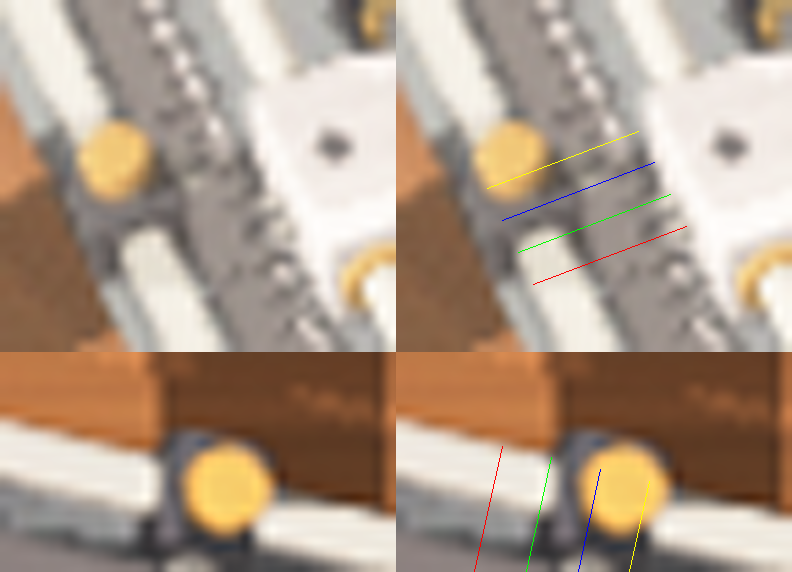

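```bash
python3 - <<'E'
from fit import *
loc=lambda X:np.round([np.cos(p[2])*(X[0]-p[0])+np.sin(p[2])*(X[1]-p[1]),-np.sin(p[2])*(X[0]-p[0])+np.cos(p[2])*(X[1]-p[1]),X[2]],4)
S3=load('s3'); f=lambda u,v:(255+u/11-.5,158+v/11-.5)
print('tip scene',loc(at(S3,f(195,180),.043)),'tip top',loc(at(T,t(536,177),.043)))
print('knob scene',loc(at(S,s(246,224),.124)), 'screw',[loc(at(S3,f(116,158),z)) for z in(.055,.06,.065)])
print('screwtop',[loc(at(T,(372+228/11-.5,188+(488-352)/11-.5),z)) for z in(.055,.06,.065)])
print('carr corners',loc(at(S3,f(255,88),.062)))
# carriage-top hole symmetric pair: front hole in scene0 and s3 (travel check)
print('hole rest',loc(at(S,s(210,282),.062)),'now',loc(at(S3,f(334,147),.062)))
for yy in(-.093+.0023,): print('proj corners',[(np.round((proj(S3,W(p,[.047,yy+d,.062]))[0]-[255,158]+.5)*11)) for d in(.025,-.025)])
E
```

```text
tip scene [ 0.0622 -0.1116  0.043 ] tip top [ 0.0617 -0.1112  0.043 ]
knob scene [-0.0011 -0.0004  0.124 ] screw [array([ 0.0784, -0.1169,  0.055 ]), array([ 0.0792, -0.1132,  0.06  ]), array([ 0.0799, -0.1096,  0.065 ])]
screwtop [array([ 0.0805, -0.1132,  0.055 ]), array([ 0.0796, -0.1123,  0.06  ]), array([ 0.0788, -0.1114,  0.065 ])]
carr corners [ 0.0431 -0.1166  0.062 ]
hole rest [ 0.0324 -0.0008  0.062 ] now [ 0.033 -0.093  0.062]
proj corners [array([323., 257.]), array([241.,  97.])]
```

The index blade tip shows in both cameras at y ≈ -0.1114, and the carriage's centre hole now stands at -0.093. About 19 mm remain.

arm_command:
  delta_rot:
    - [0,0,0]
    - [0,0,0]
    - [0,0,0]
    - [0,0,0]
    - [0,0,0]
    - [0,0,0]
    - [0,0,0]
    - [0,0,0]
  delta_pos:
    - [0,-0.005,0]
    - [0,-0.01,0]
    - [0,-0.015,0]
    - [0,-0.018,0]
    - [0,-0.0195,0]
    - [0,-0.0195,0]
    - [0,-0.0195,0]
    - [0,-0.0195,0]
  gripper: [1,1,1,1,1,1,1,1]

```text
time: 9.82
position: [0.5172, -0.1545, 0.0817]
tool_rot: [0.122, 0.993, 0.002, -0.0]
ft_force: [3.0, 11.2, 2.5]
grip_width: 0.028
grip_force: 40.0
```

```bash
python3 - <<'E'
from fit import *
go(.5446,-.0468,.079,76.2)
loc=lambda X:np.round([np.cos(p[2])*(X[0]-p[0])+np.sin(p[2])*(X[1]-p[1]),-np.sin(p[2])*(X[0]-p[0])+np.cos(p[2])*(X[1]-p[1]),X[2]],4)
S4=snap('scene','s4'); a=cv2.cvtColor(cv2.imread('pics/s4.png'),6); b=cv2.cvtColor(cv2.imread('pics/s3.png'),6)
# hole: dark blob on the white carriage top, subpixel, in scene0, s3 and s4
for f,hint in(('scene0',(299.7,198.7)),('s3',(284.9,170.9)),('s4',tuple(proj(S4,W(p,[.033,-.1122,.062]))[0]))):
    g=255-cv2.cvtColor(cv2.imread(f'pics/{f}.png'),6).astype(float); x,y=np.round(hint).astype(int); r=4
    w=g[y-r:y+r+1,x-r:x+r+1]; w=np.clip(w-np.median(w)-25,0,None); yy,xx=np.mgrid[y-r:y+r+1,x-r:x+r+1]
    c=(float((w*xx).sum()/w.sum()),float((w*yy).sum()/w.sum())); print(f,hint,np.round(c,2),loc(at(S4,c,.062)))
# index clamp undisturbed: patch shift s3->s4 round the screw
q=cv2.matchTemplate(a[162:182,254:276],b[165:179,258:272],cv2.TM_CCOEFF_NORMED); print(cv2.minMaxLoc(q)[1:])
E
```

```text
t 9.8167 p [ 0.5172 -0.1545  0.0817] F [ 3.  11.2  2.5] M [ 1.31 -0.44  0.05] w 0.027959698126374513 gf 40.01771452836692 z [ 0.     0.005 -1.   ]
yang 76.01980685895936 d_tool [-0.0006  0.1111  0.0032] rz -0.18019314104064676 q6 -1.8310220920491058
scene0 (299.7, 198.7) [299.51 198.89] [ 0.033  -0.0004  0.062 ]
s3 (284.9, 170.9) [284.92 170.82] [ 0.0328 -0.0931  0.062 ]
s4 (np.float64(281.98595448771533), np.float64(165.36634484552093)) [282.24 165.32] [ 0.0324 -0.112   0.062 ]
(0.9901422262191772, (8, 0), (4, 3))
```

```bash
python3 - <<'E'
from fit import *
loc=lambda X:np.round([np.cos(p[2])*(X[0]-p[0])+np.sin(p[2])*(X[1]-p[1]),-np.sin(p[2])*(X[0]-p[0])+np.cos(p[2])*(X[1]-p[1]),X[2]],4)
g=255-cv2.cvtColor(cv2.imread('pics/top0.png'),6).astype(float)
for h in(t(379,178),t(355,270)):
    x,y=np.round(h).astype(int); r=3; w=g[y-r:y+r+1,x-r:x+r+1]; w=np.clip(w-np.median(w)-25,0,None); yy,xx=np.mgrid[y-r:y+r+1,x-r:x+r+1]
    c=((w*xx).sum()/w.sum(),(w*yy).sum()/w.sum()); print(h,np.round(c,2),loc(at(T,c,.062)))
# rectified top0 strip at z=.043, x .049...058 / .058...066: grey vs tester y
for n,xs,ys in(('pointer',(.05,.053,.056,.059),np.arange(.012,-.013,-.002)),('index',(.057,.06,.063,.066),np.arange(-.098,-.126,-.002))):
    print(n,np.round(ys*1000).astype(int).tolist())
    for x in xs:
        q=proj(T,W(p,[(x,y,.043) for y in ys])).astype(np.float32); print(x,(255-cv2.remap(g.astype(np.float32),q[:,0],q[:,1],1))[:,0].astype(int).tolist())
E
```

```text
(336.0, 209.0) [335.72 208.84] [0.0329 0.0007 0.062 ]
(328.0, 239.66666666666669) [328.3  239.69] [-0.0339  0.0012  0.062 ]
pointer [12, 10, 8, 6, 4, 2, 0, -2, -4, -6, -8, -10, -12]
0.05 [188, 171, 169, 197, 213, 196, 180, 207, 219, 203, 177, 148, 147]
0.053 [131, 131, 127, 142, 147, 125, 127, 157, 162, 143, 130, 134, 118]
0.056 [136, 132, 118, 113, 122, 107, 114, 128, 134, 136, 136, 134, 128]
0.059 [136, 137, 125, 117, 126, 131, 131, 136, 135, 136, 136, 136, 137]
index [-98, -100, -102, -104, -106, -108, -110, -112, -114, -116, -118, -120, -122, -124]
0.057 [132, 132, 132, 131, 132, 136, 129, 115, 123, 131, 133, 133, 132, 132]
0.06 [133, 133, 133, 132, 129, 179, 166, 118, 110, 131, 135, 133, 132, 131]
0.063 [110, 114, 117, 111, 111, 180, 184, 142, 141, 135, 120, 116, 111, 105]
0.066 [91, 74, 60, 56, 72, 113, 139, 141, 145, 113, 79, 68, 69, 74]
```

```bash
python3 -c "
from h import *
o=status.get_obs(); print(np.round(o['joint_velocities'],3),o['grip_force'])
print(robot.hand_in())"
```

```text
[-0.001 -0.001 -0.001 -0.001 -0.001 -0.   ] 40.01767488196492
the job is handed in; nothing more can be done
None
```

I switched the tester on with the spring slack, then drew the carriage out about 111 mm. By the cameras its pointer stands level with the index to within about 1–2 mm. I handed in at about 10 s with the arm at rest and still holding the knob at 40 N; no verdict was returned.

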